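# Set the heel height of a prosthetic foot on the alignment stand

## Robot

A 6-joint arm with a two-finger parallel gripper is mounted at the origin on the work surface. World frame = base frame: x ahead of the robot, y to its left, z up, the work surface at z = 0. Lengths are in m, angles in rad, forces in N, time in s.
With the tool pointing down it reaches from about 0.35 to 0.725 m from the base axis. Payload 6 kg.
Tool frame: the origin (TCP) lies at the very end of the fingers, on their centre line; the grasp point (between the pads) lies 19 mm behind it (manip.pinch_z is the distance from the TCP to the grasp point, in m); z points along the fingers, x is the direction in which the jaws open and shut, and the axes are right-handed (so a half turn about z gives the same grasp; the last joint's range is limited). The gripper opens to 85 mm and grips with 20 to 120 N. Pads are 22 mm wide; open, the fingers measure 114 mm over their backs; the gripper's body (76 mm by 85 mm) begins 54 mm behind the grasp point. The pads swing forward as they close: fully open they stand 13 mm farther back than shut.
Start: joints at [-0.955, 0.04, 0.085, 0, -1.615, -0.334], TCP at [0.167, -0.576, 0.231] pointing down, gripper open.
Joint ranges: [-2.56, 2.56], [-1.29, 2.01], [-1.08, 1.49], [-3.29, 1.98], [-2.81, -0.18], [-2.99, 2.99]. Speed limits (rad/s): [2.57, 2.57, 3.01, 3.14, 3.14, 3.14].

## Interface

Orientations are given as a 3x3 rotation matrix whose columns are the frame's x, y, z axes.
In Python, from plant import manip gives the robot as it stands. The module is installed in compiled form; this text tells all that it offers. Calls block until the motion is done:
- manip.move_pose(position, orientation): joint-space move of the TCP to a pose.
- manip.servo_line(position, attitude=None, rate=0.15, stop_force=None): straight line of the TCP; attitude=None keeps the orientation; rate is the mean speed in m/s. With stop_force (N) it stops when the force on the tool has changed by that much, and returns True; else False.
- manip.move_joints(angles): joint-space move.
- manip.grip(opening): finger opening in m; the grip force is fixed at half the most; returns when the fingers have stopped.
- manip.wait(seconds).
- manip.solve_ik(position, orientation): joint angles nearest the present ones, or None.
- manip.state(): the state.
- manip.get_image(name): name is "scene" or "top" or "wrist"; returns a dict with "color" (480x640x3 uint8, red, green, blue), "range_z" (480x640 float32, m along the optical axis (not along the pixel's ray), 0 where there is no reading), "fov_y" (degrees; the focal length in pixels is half the picture's height over the tangent of half this angle, whatever the lens; pixels are square), "cx", "cy" (the principal point, pixels), "origin" and "rotation" of the camera in the world; the wrist camera has in their place "tool_from_camera" (4x4, takes a point from camera to tool coordinates, whose origin is the TCP and whose axes are the tool frame's). Camera axes: x right, y down, z forward; pixel columns grow to the right and rows downward; lengths in m; the calibration is good to about 2 mm. A picture is of the moment at which its call begins: read the wrist's pose just before it.
A pose or a line that the arm cannot do raises manip.MotionError and nothing moves.
- manip.finish_job(): hands the job in, once; it reports no verdict.
The state is a dict: "time": time; "qpos": joint angles; "dq": joint speeds; "joint_torque": joint torques, N m; "position": TCP position; "tcp_rot": TCP orientation; "force": force on the tool from outside, world axes, zero at the start; "wrist_torque": the same for the moment, N m; "finger_gap": finger opening in m.
Only numpy, scipy, OpenCV 4.12 (cv2) and the standard library are available. Lean on these libraries where they do the work, as an engineer would, in place of code of your own. Each camera call takes 0.05 s, during which the arm holds its last target.

## Task

Set this artificial foot for a 15 mm heel: lay the blue 15 mm heel block on the stand's steel plate and slide it lengthwise, square and centred, in from behind under the raised heel, about 50 mm deep and no farther than the flat heel pad, where the gap is wide enough, without forcing it or pushing the foot up. Then let go of it and press the black palm knob above the foot straight down until the heel sits flush on the block, and finish while still holding it down firmly (about 15 N) so that a colleague can tighten the clamp. Leave the other blocks, the tools and the bowl as they lie.

Things in the scene. Friction and masses are not known exactly. Their poses are not given: they have to be found in the camera images.
- stand: Alignment stand, fixed. Steel plate 180 (x) by 400 (y) by 12 mm; origin at the centre of its underside, on the bench; plate top at z = 12 mm. z up, y along the foot from heel to toe; the foot's centre line is at x = 0. Column 40 mm square at y = +165 mm, 320 mm high; a grey arm 30 mm wide, 200 to 234 mm up, runs from it over the foot to the tube. Open behind the heel (y below -100 mm).
- foot: Skin-coloured artificial foot, 230 mm long, 75 mm high, 64 mm wide at the heel; moves only up and down with the carriage. Origin: middle of the flat heel pad's underside, at stand x 0, y -70, z 27 mm + carriage; axes as the stand's. Flat pad 54 mm wide from y -25 to +28 mm; from there the sole slopes down 13.5 mm over 72 mm, so only the pad clears the block. 30 mm tube up from y = +25 mm.
- heel_back (a point): Point at the back end of the heel, level with the pad's underside, 30 mm behind the foot's origin, at stand y = -100 mm. Axes as the foot's.
- carriage (a joint): Height of the carriage with the foot, m, positive up, travel -0.004 to +0.030. At 0 the heel pad is 15 mm above the plate (just on the block); the gap under the pad is 15 mm plus this value. Starts 5 to 18 mm up; a spring carries the weight and a sliding friction of about 3 N keeps it where it is left.
- palm_knob: Black round palm knob, 52 mm across, 30 mm high, on top of the tube clamp (56 mm across) over the foot's tube; moves only up and down, with the carriage. Origin at the centre of its underside, at stand x 0, y -45, z 238 mm + carriage.
- knob_top (a point): Centre of the palm knob's flat top (44 mm across), 30 mm above its origin; to be pressed straight down.
- heel_block: Blue plastic heel block, 44 (x) by 130 (y, its length) by 15 mm (z), 90 g, a plain slab with both ends alike; origin at the centre of its underside. It starts flat on the bench beside the two others, its length within 0.25 rad of the world's y axis.
- block10: Yellow heel block, 44 by 130 by 10 mm, not used. Origin at the centre of its underside. The three blocks lie side by side in any order, about 100 mm apart.
- block20: Red heel block, 44 by 130 by 20 mm, not used. Origin at the centre of its underside.
- mixing_bowl: Green plaster mixing bowl, 120 mm across, 65 mm high, bystander. Origin at the centre of its foot.
- plaster_spatula: Plaster spatula, 250 mm long, lying, bystander.
- rasp: Plaster rasp with wooden handle, 270 mm long, 20 mm high, lying, bystander. Origin at its middle, underside.
- tube_adapter: Steel tube adapter, 44 mm across, 42 mm high, standing, bystander. Origin at the centre of its underside.
- hex_driver: T-handle hex key with red handle, 170 mm long, 18 mm high, lying, bystander. Origin on its shaft near the middle.
Things that resemble listed ones, but are neither listed nor needed, are in the scene too. Of the things that look like the heel_block, take the one that is nearest to the robot's base at the start.

How it is judged:
On the way:
1. the blue block lies on the plate under the raised heel pad, with the foot still clear above it (x of heel_block in the frame of stand between -0.01 and 0.01 m and y of heel_block in the frame of stand between -0.13 and -0.105 m and z of heel_block in the frame of stand below 0.0145 m and angle between the y axis of heel_block and the y axis of stand, either way round below 0.14 rad and value of joint carriage above 0.003 m), for 0.2 s.
At the end, for the whole second after the job is handed in: Blue block flat on the plate, let go, centred within 10 mm and square within 8 degrees, its front end 35 to 60 mm in from the back of the heel; heel pad flush on it (carriage within 1.5 mm of zero); robot still pressing the palm knob with over 8 N, heel bearing on the block with over 6 N (x of heel_block in the frame of stand between -0.01 and 0.01 m and y of heel_block in the frame of stand between -0.13 and -0.105 m and z of heel_block in the frame of stand between 0.01 and 0.0135 m and angle between the y axis of heel_block and the y axis of stand, either way round below 0.14 rad and value of joint carriage between -0.003 and 0.0015 m and contact force between foot and heel_block above 6 N and contact force between anything else and palm_knob above 8 N and contact force between each of the arm, the fingers and heel_block below 0.5 N and linear speed of heel_block below 0.01 m/s); the arm keeps its last pose, push and grip.
It fails at once if the block is forced in against the foot, or the foot is pressed hard on a block that is not home (contact force between foot and heel_block above 12 N and value of joint carriage above 0.003 m).
It fails at once if the foot is pushed up (value of joint carriage above 0.022 m).
It fails at once if another heel block is moved (distance of any of block10, block20 from where it was at the start of the episode above 0.02 m).
It fails at once if a bystander is moved (distance of any of mixing_bowl, plaster_spatula, rasp, tube_adapter, hex_driver from where it was at the start of the episode above 0.03 m).
It also fails if it takes over 64 s, if anything falls off the work surface, if the arm or the gripper's body presses on something with over 40 N, if the wrist force passes 120 N, or if a joint passes its speed limit or range.

## Working session

There is one attempt and no reset: what is moved stays moved. The work goes in short steps, each a Python script; the robot and the scene stay as the last script left them, time stands still between calls to the robot, and variables do not carry over. Pictures are saved under pics/ and viewed, and the job is handed in when it is done.

```bash
mkdir -p pics; cat > h.py <<'E'
import numpy as np, cv2
from plant import manip
def snap(name,fn):
    s=manip.state(); im=manip.get_image(name)
    cv2.imwrite('pics/'+fn,im['color'][:,:,::-1])
    np.savez('pics/'+fn+'.npz',**{k:v for k,v in im.items()},pos=s['position'],rot=s['tcp_rot'])
    return im
def load(fn): return dict(np.load('pics/'+fn+'.npz'))
def campose(d):
    if 'tool_from_camera' in d:
        T=np.eye(4);T[:3,:3]=d['rot'];T[:3,3]=d['pos'];T=T@d['tool_from_camera'];return T[:3,3],T[:3,:3]
    return np.array(d['origin']),np.array(d['rotation'])
def cast(d,u,v,z):
    o,R=campose(d);f=240/np.tan(np.radians(float(d['fov_y']))/2)
    u=np.asarray(u,float);v=np.asarray(v,float)
    r=np.stack([(u-d['cx'])/f,(v-d['cy'])/f,np.ones_like(u)],-1)@R.T
    return o+r*((z-o[2])/r[...,2])[...,None]
def cloud(d):
    o,R=campose(d);f=240/np.tan(np.radians(float(d['fov_y']))/2)
    v,u=np.mgrid[0:480,0:640]
    z=d['range_z'];r=np.stack([(u-d['cx'])/f*z,(v-d['cy'])/f*z,z],-1)
    return r@R.T+o
E
python3 - <<'E'
from h import *
for n in ['scene','top','wrist']:
    im=snap(n,n+'0.png'); print(n,im['fov_y'],im['cx'],im['cy'],im.get('origin'),im.get('rotation'),im.get('tool_from_camera'))
s=manip.state();print(s)
E
```

```text
scene 50.29882896070799 306.6261689659974 240.94337793360208 [1.08106263 0.68686812 1.05140526] [[-0.72656952  0.51418702 -0.45575041]
 [ 0.68683811  0.52546346 -0.502137  ]
 [-0.01871214 -0.67786419 -0.73494898]] None
top 43.59205794878619 314.9467241933846 240.8345674626425 [0.33089513 0.08363902 1.50696858] [[ 1.65477942e-02 -9.90699022e-01  1.35061538e-01]
 [-9.99863034e-01 -1.64351267e-02  1.94921312e-03]
 [ 2.88669957e-04 -1.35075294e-01 -9.90835295e-01]] None
wrist 66.10881575500866 324.7609979407819 240.78859721158085 None None [[ 9.99999264e-01 -3.28186928e-04 -1.16838529e-03  9.30811159e-04]
 [ 6.44565373e-04  9.59355744e-01  2.82198763e-01 -7.21197319e-02]
 [ 1.02828320e-03 -2.82199308e-01  9.59355249e-01 -1.41934928e-01]
 [ 0.00000000e+00  0.00000000e+00  0.00000000e+00  1.00000000e+00]]
{'time': 0.15, 'qpos': array([-9.55281681e-01,  4.06970325e-02,  8.40237064e-02, -3.23957439e-04,
       -1.61549500e+00, -3.33700522e-01]), 'dq': array([ 0.00226494,  0.0003029 ,  0.00261471,  0.00276602, -0.00071007,
       -0.00052234]), 'joint_torque': array([-1.92166786e-03, -3.68617094e+01,  3.47690499e+01,  6.93616748e+00,
       -4.46709644e-03, -2.28518167e-05]), 'position': array([ 0.16684289, -0.57607076,  0.23048848]), 'tcp_rot': array([[-2.78111988e-01,  9.60548512e-01, -5.27927680e-04],
       [ 9.60547633e-01,  2.78112452e-01,  1.30706974e-03],
       [ 1.40232716e-03, -1.43587918e-04, -9.99999006e-01]]), 'force': array([ 0.26956113,  0.22383179, -0.36763966]), 'wrist_torque': array([-0.04406398, -0.07277819, -0.04766091]), 'finger_gap': 0.08524815296794441}
```

View pics/scene0.png

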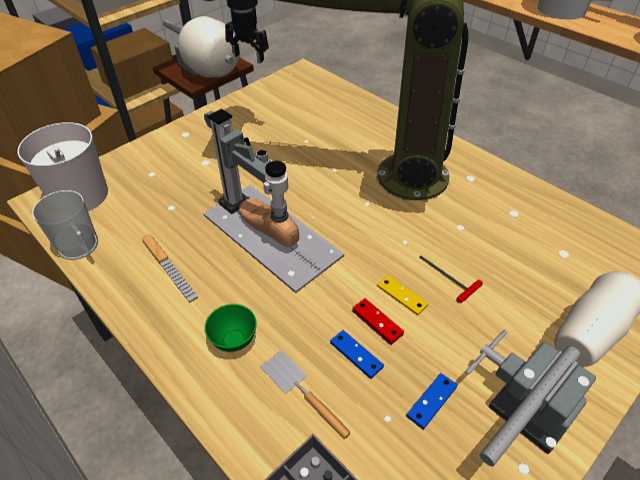

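View pics/top0.png

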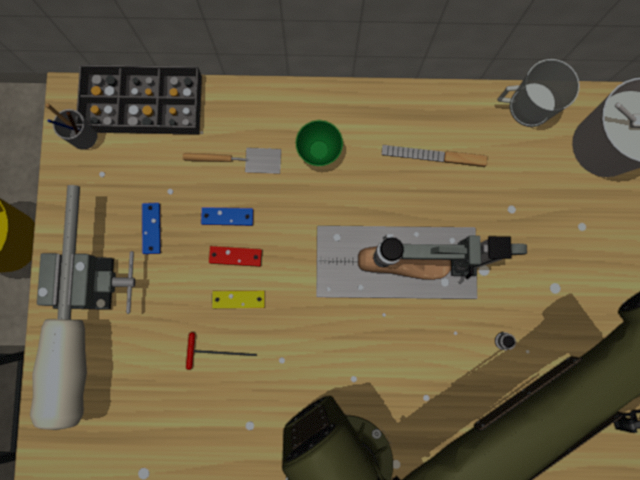

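View pics/wrist0.png

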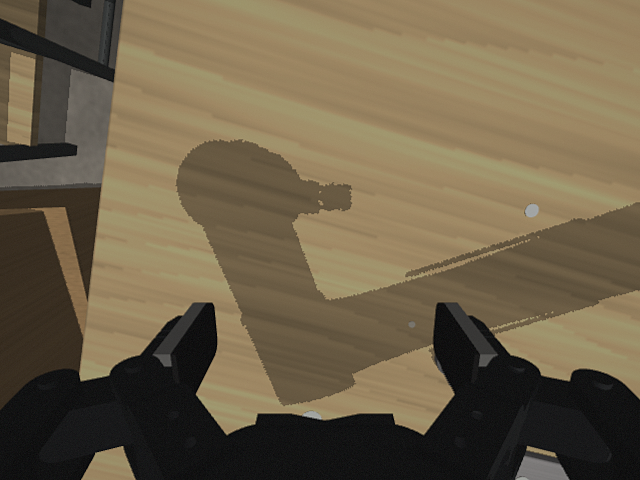

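The scene view shows the stand with the heel facing the camera side, around (295,240). The yellow, red and blue blocks are at (402,294), (378,320) and (357,353), and a second blue block is at (432,400). In the top view the candidate blues are at (227,216) and (151,228), and the foot's heel end is at about (360,260). I'll measure these next.

```bash
cat > m.py <<'E'
from h import *
d=load('top0.png'); hsv=cv2.cvtColor(d['color'],cv2.COLOR_RGB2HSV); P=cloud(d)
def rects(mask,z,amin=200):
    cs,_=cv2.findContours(mask.astype(np.uint8),cv2.RETR_EXTERNAL,cv2.CHAIN_APPROX_NONE)
    for c in cs:
        if cv2.contourArea(c)<amin: continue
        w=cast(d,c[:,0,0],c[:,0,1],z)[:,:2]
        r=cv2.minAreaRect((w*1000).astype(np.float32))
        m=np.zeros(mask.shape,np.uint8);cv2.drawContours(m,[c],-1,1,-1);m=cv2.erode(m,np.ones((5,5)))
        print('px',c[:,0].mean(0).round(),'rect mm',np.round(r[0],1),np.round(r[1],1),round(r[2],1),'dist',round(np.hypot(*r[0])),'z',np.percentile(P[...,2][m>0],[10,50,90]).round(4))
H,S,V=[hsv[...,i] for i in range(3)]
print('blue');rects((H>100)&(H<125)&(S>150)&(V>60),.015)
print('red');rects(((H<6)|(H>174))&(S>180)&(V>60),.02)
print('yellow');rects((H>22)&(H<32)&(S>190)&(V>80),.010)
# plate
z=P[...,2];m=(abs(z-.012)<.006)&(S<40)&(V>70)
mm=np.zeros_like(m);mm[215:310,305:490]=m[215:310,305:490]
print('plate');rects(mm,.012,1000)
for t,lo,hi in [('knob',.255,.30)]:
    k=(z>lo)&(z<hi);k[:,:340]=0;k[:,500:]=0;k[300:]=0;k[:200]=0
    print(t,k.sum(),np.percentile(z[k],[10,50,90]),P[k].mean(0))
E
python3 m.py
```

```text
blue
px [227. 216.] rect mm [593.9 309.6] [ 41.  126.7] 1.0 dist 670 z [0.0117 0.0159 0.0203]
px [151. 228.] rect mm [560.3 499.5] [126.7  40.4] 3.2 dist 751 z [0.0123 0.0165 0.0205]
red
px [235. 256.] rect mm [492.9 285.3] [128.5  41.4] 87.4 dist 569 z [0.0172 0.0213 0.0253]
yellow
px [238. 299.] rect mm [386.  275.4] [ 39.6 124.8] 0.9 dist 474 z [0.0065 0.0109 0.0153]
px [  3. 225.] rect mm [562.  873.8] [125.7  17.7] 5.0 dist 1039 z [-0.751  -0.742  -0.7344]
plate
px [398. 261.] rect mm [ 485.6 -117.2] [178.5 397.2] 0.3 dist 500 z [0.0083 0.0125 0.0168]
knob 1228 [0.26481432 0.27577347 0.28040855] [ 0.48553732 -0.17010047  0.27469606]
```

```bash
python3 - <<'E'
from h import *
a=cv2.imread('pics/top0.png')[195:320,190:510];cv2.imwrite('pics/c1.png',cv2.resize(a,None,fx=2.5,fy=2.5,interpolation=cv2.INTER_CUBIC))
a=cv2.imread('pics/scene0.png')[100:310,190:400];cv2.imwrite('pics/c2.png',cv2.resize(a,None,fx=2.8,fy=2.8,interpolation=cv2.INTER_CUBIC))
E
```

```text
(no output)
```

View pics/c1.png

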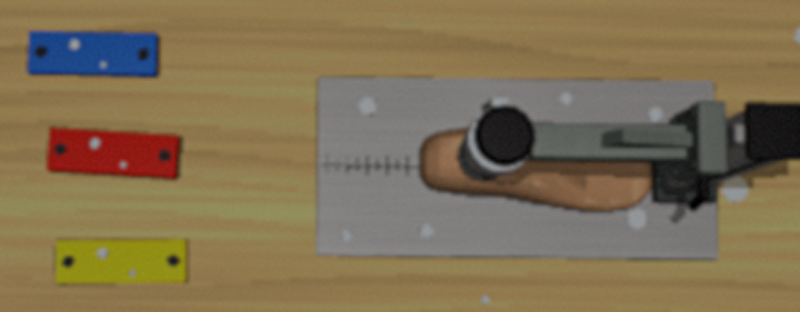

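View pics/c2.png

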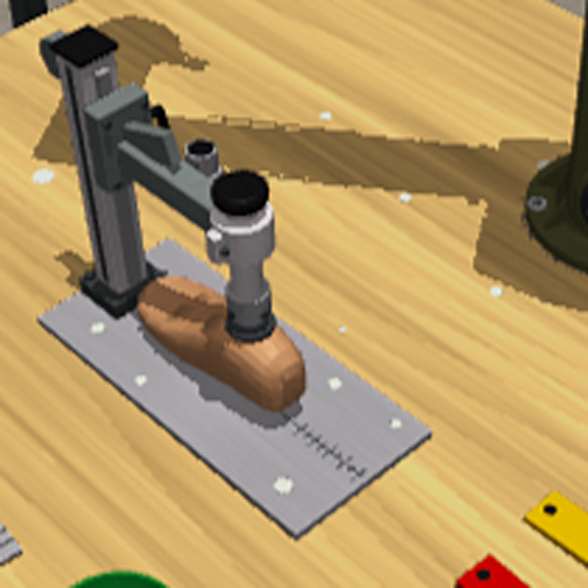

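Taken from these images: plate centre is about (0.486, -0.117) with stand y pointing along world -y. The target blue block is at (0.594, 0.310); the other blue is farther from the base. Next I refine the knob height and check IK.

```bash
python3 - <<'E'
from h import *
d=load('top0.png');P=cloud(d);hsv=cv2.cvtColor(d['color'],cv2.COLOR_RGB2HSV)
m=np.zeros((480,640),bool);m[230:270,372:408]=1
k=m&(hsv[...,2]<45)&(P[...,2]>.25)
c,_=cv2.findContours(k.astype(np.uint8),0,1);c=max(c,key=cv2.contourArea);(u,v),r=cv2.minEnclosingCircle(c)
print(u,v,r);e=cv2.erode(k.astype(np.uint8),np.ones((9,9)))>0
z=np.median(P[...,2][e]);print('top z',z,e.sum(),cast(d,u,v,z))
d=load('scene0.png');P=cloud(d);hsv=cv2.cvtColor(d['color'],cv2.COLOR_RGB2HSV)
m=np.zeros((480,640),bool);m[155:190,262:292]=1
k=m&(hsv[...,2]<45)&(P[...,2]>.268);print('scene knob z',np.percentile(P[...,2][k],[20,50,80]),k.sum())
print('bench z scene',np.median(P[330:345,300:320,2]),'plate',np.median(P[270:280,290:298,2]))
for s in (1,-1):
  for p in [(.594,.356,.001),(.594,.356,.1),(.486,.101,.05),(.486,.046,.013),(.486,-.072,.3)]:
    print(s,p,manip.solve_ik(np.array(p),np.diag([s,-s,-1.])))
E
```

```text
391.59375 248.6218719482422 11.489302635192871
top z 0.2763185565505404 113 [ 0.48503804 -0.07253303  0.27631856]
scene knob z [0.27295942 0.27556958 0.27701188] 224
bench z scene 0.00033289144542081317 plate 0.012847431150505684
1 (0.594, 0.356, 0.001) [ 0.82762665  0.36498228  0.03310053  0.         -1.23891457  2.313966  ]
1 (0.594, 0.356, 0.1) [ 0.82762665  0.30429255  0.14285914  0.         -1.40936292  2.313966  ]
1 (0.486, 0.101, 0.05) [ 0.6119097  -0.18812135 -0.46352407  0.         -1.29539361  2.52968295]
1 (0.486, 0.046, 0.013) [ 0.50863928 -0.18015254 -0.52717004  0.         -1.22377883  2.63295338]
1 (0.486, -0.072, 0.3) [ 0.26439018 -0.23031395 -0.04138008  0.         -1.7597302   2.87720247]
-1 (0.594, 0.356, 0.001) [ 0.82762665  0.36498228  0.03310053  0.         -1.23891457 -0.82762665]
-1 (0.594, 0.356, 0.1) [ 0.82762665  0.30429255  0.14285914  0.         -1.40936292 -0.82762665]
-1 (0.486, 0.101, 0.05) [ 0.6119097  -0.18812135 -0.46352407  0.         -1.29539361 -0.6119097 ]
-1 (0.486, 0.046, 0.013) [ 0.50863928 -0.18015254 -0.52717004  0.         -1.22377883 -0.50863928]
-1 (0.486, -0.072, 0.3) [ 0.26439018 -0.23031395 -0.04138008  0.         -1.7597302  -0.26439018]
```

```bash
python3 - <<'E'
from h import *
R=np.diag([1.,-1,-1])
s=manip.state()
manip.move_pose(s['position']*[1,1,0]+[0,0,.43],s['tcp_rot'])
manip.move_pose(np.array([.56,.33,.40]),R)
manip.grip(.065)
manip.move_pose(np.array([.594,.356,.13]),R)
s=manip.state();print(s['time'],s['position'],s['finger_gap'],s['qpos'],s['force'])
snap('wrist','w1.png');
E
```

```text
5.8 [0.5948895  0.35652512 0.13254078] 0.06494310329678098 [ 8.27706179e-01  2.92868962e-01  1.88155889e-01  1.02282990e-03
 -1.46271281e+00  2.31396714e+00] [0.30186662 0.14111293 0.85094838]
```

View pics/w1.png

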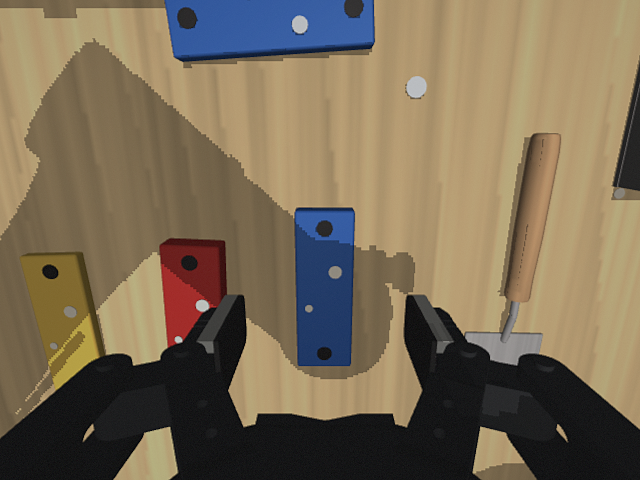

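The wrist view shows the blue block at pixels (297–354, 208–366) between the fingers, with red to its left and the spatula to its right. I'll measure the block in this view and then grasp.

```bash
cat > blk.py <<'E'
from h import *
def blue(fn,z,roi):
    d=load(fn);hsv=cv2.cvtColor(d['color'],cv2.COLOR_RGB2HSV);H,S,V=cv2.split(hsv)
    m=((H>100)&(H<125)&(S>120)&(V>40)).astype(np.uint8)
    q=np.zeros_like(m);a,b,c,e=roi;q[a:b,c:e]=m[a:b,c:e]
    q=cv2.morphologyEx(q,cv2.MORPH_CLOSE,np.ones((25,25)))
    cs,_=cv2.findContours(q,0,1);c=max(cs,key=cv2.contourArea)
    w=cast(d,c[:,0,0],c[:,0,1],z)[:,:2]*1000
    r=cv2.minAreaRect(w.astype(np.float32));return np.round(cv2.boxPoints(r),1),r
E
python3 - <<'E'
from blk import *
print(blue('w1.png',.015,(150,470,270,380)))
E
```

```text
(array([[572.5, 247.4],
       [615.4, 247.2],
       [615.8, 377.1],
       [573. , 377.2]], dtype=float32), ((594.1774291992188, 312.20806884765625), (129.86614990234375, 42.817405700683594), 89.79945373535156))
```

```bash
python3 - <<'E'
from h import *
print(manip.servo_line(np.array([.5942,.357,.03]),rate=.15))
print(manip.servo_line(np.array([.5942,.357,.0015]),rate=.05,stop_force=4))
s=manip.state();print(s['time'],s['position'],s['force'])
manip.grip(.0)
s=manip.state();print(s['time'],s['position'],s['force'],s['finger_gap'])
manip.servo_line(np.array([.5942,.357,.06]),rate=.1)
s=manip.state();print(s['time'],s['position'],s['force'],s['finger_gap'])
snap('wrist','w2.png');
E
```

```text
False
False
7.3833 [0.59437036 0.35700954 0.00162742] [-0.94023899 -0.72999904  0.13790331]
7.7083 [0.59463141 0.35738077 0.00246495] [-0.12774955  0.68768741  2.93516968] 0.04212249624453388
8.4417 [0.593765   0.35683197 0.05917749] [ 0.21780157 -0.67344498 -0.94276051] 0.042171590233074804
```

View pics/w2.png

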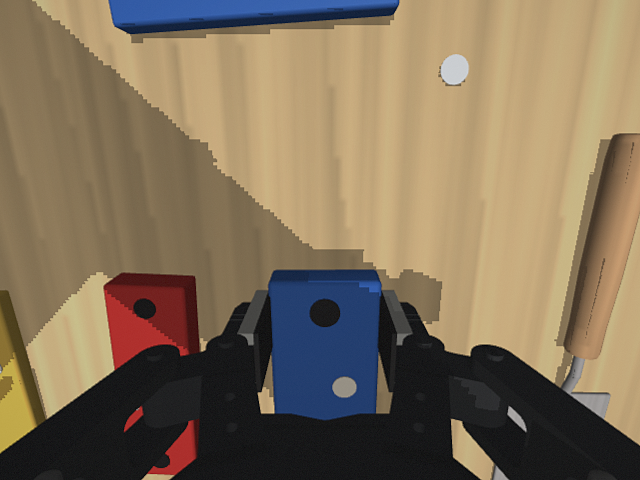

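The blue block is held square near its rear end, with its rear edge at pixel row ~272 and columns 272–380. The red block is untouched. Next I carry it behind the heel and lower it onto the plate.

```bash
python3 - <<'E'
from h import *
d=load('w2.png');print('rear end',cast(d,[272,380],[273,273],.0725),d['pos'])
R=np.diag([1.,-1,-1]); a=np.radians(.3)
Rz=np.array([[np.cos(a),-np.sin(a),0],[np.sin(a),np.cos(a),0],[0,0,1]]);Rt=Rz@R
manip.servo_line(np.array([.4856,.107,.06]),Rt,rate=.2)
manip.servo_line(np.array([.4856,.107,.022]),rate=.1)
hit=manip.servo_line(np.array([.4856,.107,.0125]),rate=.02,stop_force=3)
s=manip.state();print(hit,s['time'],s['position'],s['force'],s['finger_gap'])
snap('wrist','w3.png');snap('scene','s3.png');snap('top','t3.png')
a=cv2.imread('pics/scene' '0.png')
a=cv2.imread('pics/s3.png')[130:330,200:420];cv2.imwrite('pics/c3.png',cv2.resize(a,None,fx=2.7,fy=2.7,interpolation=cv2.INTER_CUBIC))
E
```

```text
rear end [[0.5734858  0.3788908  0.0725    ]
 [0.61379497 0.3788733  0.0725    ]] [0.593765   0.35683197 0.05917749]
True 10.9833 [0.48585907 0.10722812 0.01424824] [-0.50434169  0.67658022  3.57999552] 0.042079407908462985
```

View pics/c3.png

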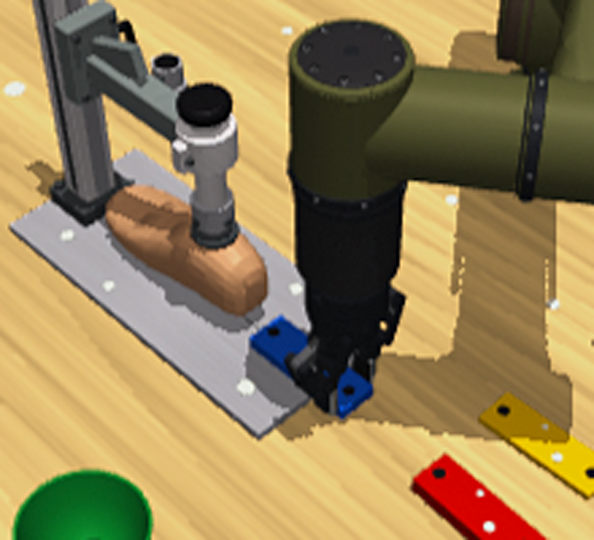

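View pics/w3.png

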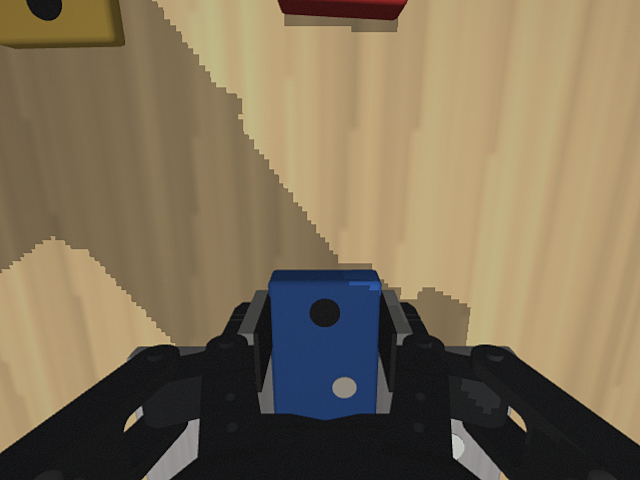

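View pics/t3.png

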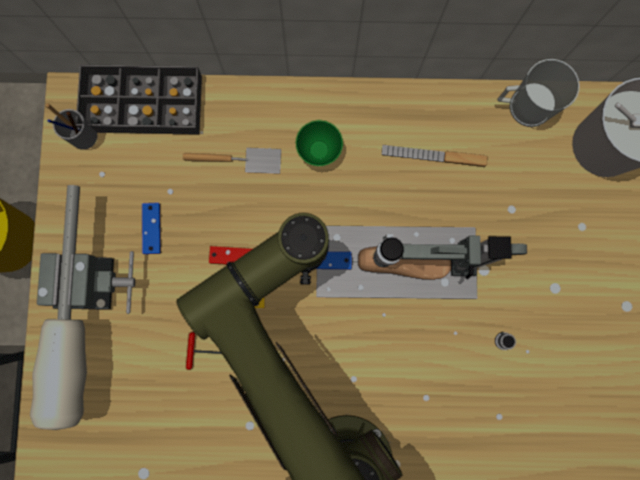

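The block is lying on the plate with its front just behind the heel; in the top view its front edge is near pixel (351,261). I'll measure that front edge against the plate and then slide in.

```bash
python3 - <<'E'
from h import *
d=load('t3.png');hsv=cv2.cvtColor(d['color'],cv2.COLOR_RGB2HSV);H,S,V=cv2.split(hsv)
m=((H>100)&(H<125)&(S>120)&(V>40));m[:,:326]=0;m[:,360:]=0;m[:245]=0;m[280:]=0
v,u=np.nonzero(m);print(u.min(),u.max(),v.min(),v.max())
f=cast(d,[352.,352],[252,270],.027);print('col bounds front',f)
cols=[u[v==r].max() for r in range(v.min()+2,v.max()-1)];print(cols)
for c in range(330,350,4):
    r=v[u==c];print(c,r.min(),r.max(),cast(d,float(c),(r.min()+r.max())/2,.027))
# plate rear edge
g=d['color'].astype(int).sum(2);
z=cloud(d)[...,2]
m2=(S<40)&(V>70)&(abs(z-.012)<.008)
print('rear edge cols',[np.nonzero(m2[r,300:340])[0].min()+300 for r in (280,285,290,294)], cast(d,317.,288.,.012))
r2=np.nonzero(m2[200:320,400])[0]+200; print(r2.min(),r2.max(),cast(d,[400,400],[r2.min(),r2.max()],.012))
E
```

```text
326 351 252 268
col bounds front [[ 0.50618585 -0.00588454  0.027     ]
 [ 0.46138428 -0.00625233  0.027     ]]
[np.int64(350), np.int64(350), np.int64(350), np.int64(351), np.int64(351), np.int64(351), np.int64(351), np.int64(351), np.int64(351), np.int64(351), np.int64(351), np.int64(350), np.int64(350)]
330 252 268 [0.48532524 0.04846071 0.027     ]
334 252 268 [0.48548956 0.03855006 0.027     ]
338 252 268 [0.48565388 0.02863936 0.027     ]
342 252 268 [0.4858182  0.01872863 0.027     ]
346 252 268 [0.48598253 0.00881786 0.027     ]
rear edge cols [np.int64(317), np.int64(317), np.int64(317), np.int64(317)] [0.41637529 0.07951424 0.012     ]
227 297 [[ 0.57344225 -0.1273126   0.012     ]
 [ 0.39748177 -0.12685645  0.012     ]]
```

```bash
python3 - <<'E'
from h import *
s=manip.state();print(s['position'],s['force'])
hit=manip.servo_line(np.array([.4856,.045,.0143]),rate=.05,stop_force=6)
s=manip.state();print(hit,s['time'],s['position'],s['force'],s['finger_gap'])
snap('top','t4.png');snap('scene','s4.png')
a=cv2.imread('pics/s4.png')[130:330,200:420];cv2.imwrite('pics/c4.png',cv2.resize(a,None,fx=2.7,fy=2.7,interpolation=cv2.INTER_CUBIC))
E
```

```text
[0.48585686 0.10724286 0.01418689] [-1.40488385  1.57611093  5.58327652]
False 12.525 [0.48571542 0.04461565 0.01438729] [1.23755252 1.18298038 5.15347326] 0.042018310423396946
```

View pics/c4.png

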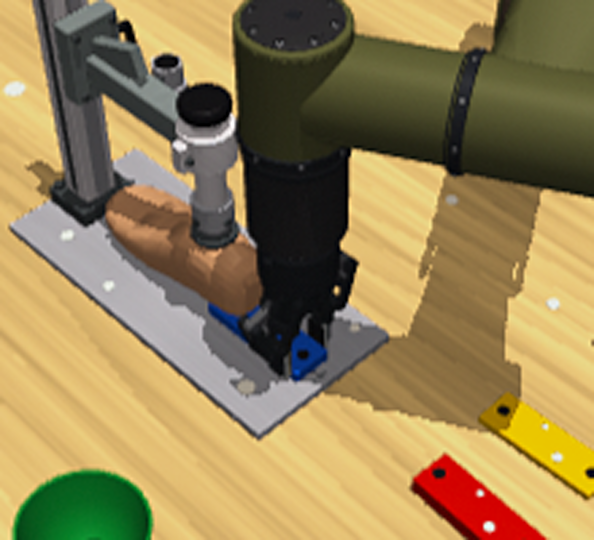

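The block is under the heel and the knob hasn't shifted. Now I release, lift away and check the position.

```bash
python3 - <<'E'
from h import *
manip.grip(.065)
s=manip.state();print(s['time'],s['position'],s['force'],s['finger_gap'])
manip.servo_line(np.array([.4856,.0455,.045]),rate=.08)
manip.servo_line(np.array([.4856,.13,.15]),rate=.2)
manip.wait(.3)
s=manip.state();print(s['time'],s['position'],s['force'])
snap('wrist','w5.png');snap('top','t5.png');snap('scene','s5.png')
E
```

```text
12.975 [0.48492412 0.04459522 0.01349785] [-0.04112511 -0.37771292  0.1037482 ] 0.06483297906520367
14.6333 [0.48544065 0.12944354 0.1494043 ] [-0.05304839  0.20277217  0.00916251]
```

View pics/w5.png

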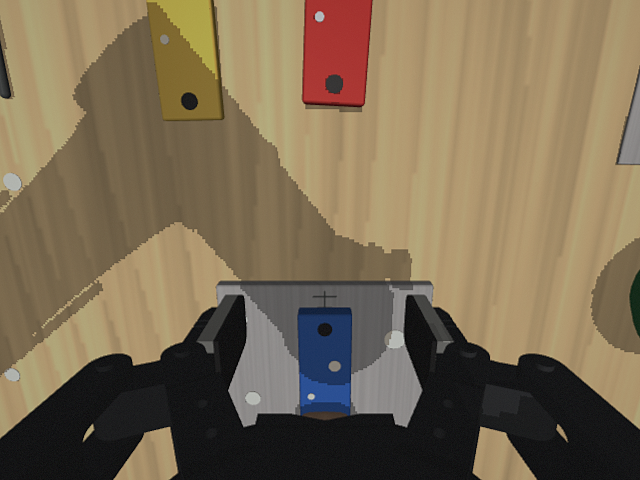

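View pics/t5.png

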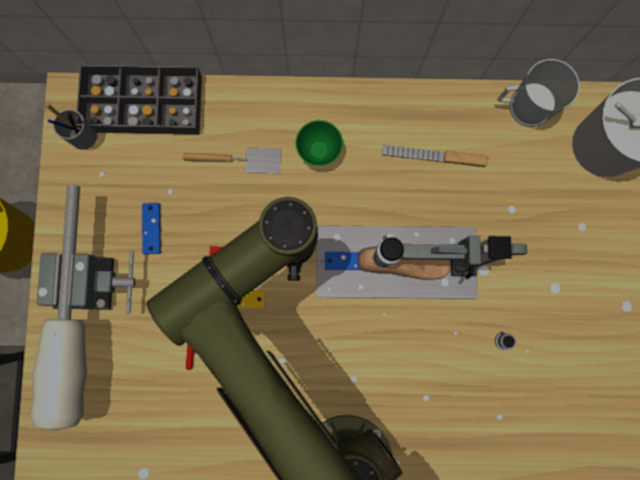

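View pics/s5.png

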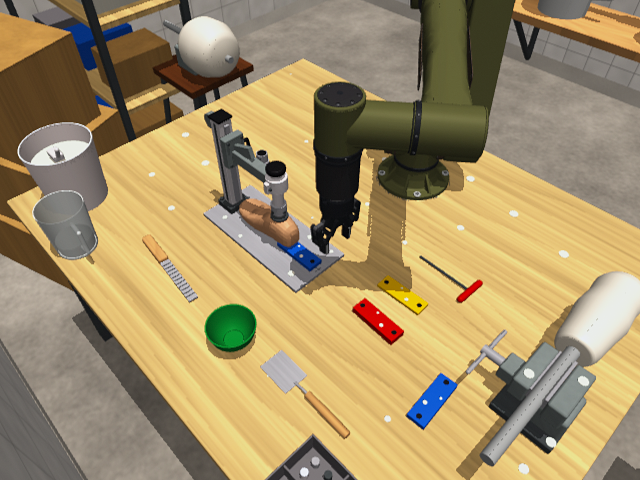

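The wrist view shows the block centred on the plate: plate rear edge at row ~283, block rear at row ~309, block columns 298–352. In the top view the block is at columns 325–358. I'll put numbers on that and check IK for the press.

```bash
python3 - <<'E'
from h import *
for fn,win in (('t5.png',(245,280,318,362)),('w5.png',(295,412,260,390))):
    d=load(fn);hsv=cv2.cvtColor(d['color'],cv2.COLOR_RGB2HSV);H,S,V=cv2.split(hsv)
    m=((H>100)&(H<125)&(S>120)&(V>40)).astype(np.uint8);q=np.zeros_like(m);a,b,c,e=win;q[a:b,c:e]=m[a:b,c:e]
    q=cv2.morphologyEx(q,cv2.MORPH_CLOSE,np.ones((7,7)))
    cs,_=cv2.findContours(q,0,1);c=max(cs,key=cv2.contourArea)
    print(fn,cv2.boundingRect(c),cv2.boxPoints(cv2.minAreaRect((cast(d,c[:,0,0],c[:,0,1],.027)[:,:2]*1000).astype(np.float32))).round(1).tolist())
d=load('t5.png');hsv=cv2.cvtColor(d['color'],cv2.COLOR_RGB2HSV)
print('top rear at u=',cast(d,324.5,260.,.027),'plate rear',cast(d,316.5,260.,.012))
P=cloud(d);m=np.zeros((480,640),bool);m[235:262,380:402]=1
k=m&(hsv[...,2]<45)&(P[...,2]>.25);print('knob',np.median(P[...,2][k]))
for yaw in (0,-.4,-.8,-1.57):
    a=yaw;Rz=np.array([[np.cos(a),-np.sin(a),0],[np.sin(a),np.cos(a),0],[0,0,1]])
    print(yaw,[manip.solve_ik(np.array([.4854,-.0724,z]),Rz@np.diag([1.,-1,-1])) for z in(.36,.268)])
E
```

```text
t5.png (325, 252, 35, 18) [[462.79998779296875, 60.5], [464.20001220703125, -23.600000381469727], [506.5, -22.899999618530273], [505.1000061035156, 61.20000076293945]]
w5.png (298, 308, 54, 104) [[463.0, 68.4000015258789], [463.8999938964844, -30.0], [506.8999938964844, -29.600000381469727], [506.1000061035156, 68.80000305175781]]
top rear at u= [0.48509931 0.06208781 0.027     ] plate rear [0.48633025 0.08189136 0.012     ]
knob 0.27592508987266406
0 [array([ 0.26388022, -0.19571852,  0.09988971,  0.        , -1.86640456,
        2.87771243]), array([ 0.26388022, -0.24460556, -0.11200137,  0.        , -1.70340051,
        2.87771243])]
-0.4 [array([ 0.26388022, -0.19571852,  0.09988971,  0.        , -1.86640456,
        2.47771243]), array([ 0.26388022, -0.24460556, -0.11200137,  0.        , -1.70340051,
        2.47771243])]
-0.8 [array([ 0.26388022, -0.19571852,  0.09988971,  0.        , -1.86640456,
        2.07771243]), array([ 0.26388022, -0.24460556, -0.11200137,  0.        , -1.70340051,
        2.07771243])]
-1.57 [array([ 0.26388022, -0.19571852,  0.09988971,  0.        , -1.86640456,
        1.30771243]), array([ 0.26388022, -0.24460556, -0.11200137,  0.        , -1.70340051,
        1.30771243])]
```

```bash
python3 - <<'E'
from h import *
d=load('w5.png');g=cv2.cvtColor(d['color'],cv2.COLOR_RGB2GRAY)
print(g[276:292,310],g[302:322,310]); 
for r in (282,285,287):print(r,cast(d,325.,float(r),.012))
for r in (308,312,315,317):print(r,cast(d,325.,float(r),.027))
a=cv2.imread('pics/w5.png')[270:330,280:370];cv2.imwrite('pics/c5.png',cv2.resize(a,None,fx=8,fy=8,interpolation=cv2.INTER_NEAREST))
E
```

```text
[106 106 105 109  89  60  53  56  61  79  87  93  92  93  94  92] [92 92 92 93 98 66 33 32 33 36 35 30 42 48 51 52 54 52 55 53]
282 [0.48497087 0.08434559 0.012     ]
285 [0.48498127 0.08169636 0.012     ]
287 [0.48498823 0.07992285 0.012     ]
308 [0.48504795 0.06851706 0.027     ]
312 [0.48506167 0.06502232 0.027     ]
315 [0.48507202 0.06238561 0.027     ]
317 [0.48507895 0.0606203  0.027     ]
```

View pics/c5.png

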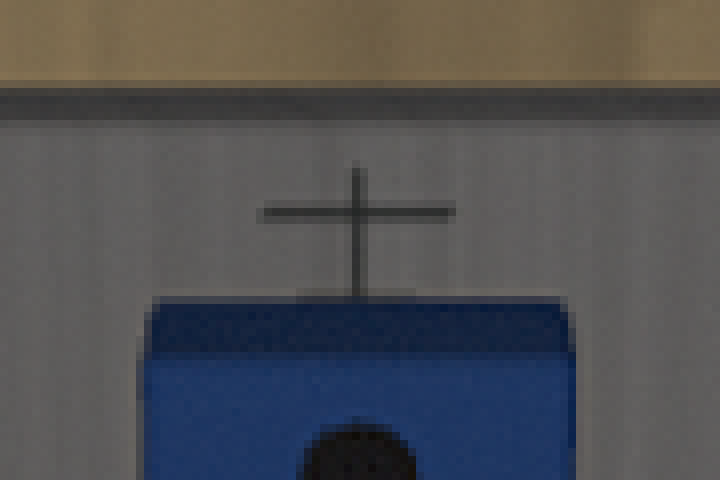

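Both views agree: the block is centred in x to within 1 mm, square, with its centre at stand y ≈ -0.115 to -0.117. The foot is still about 8 mm up. Now the press.

```bash
python3 - <<'E'
from h import *
a=-.4;Rz=np.array([[np.cos(a),-np.sin(a),0],[np.sin(a),np.cos(a),0],[0,0,1]]);R=Rz@np.diag([1.,-1,-1])
manip.grip(0.)
manip.servo_line(np.array([.4855,.12,.37]),rate=.25)
manip.servo_line(np.array([.4855,-.0724,.35]),R,rate=.2)
manip.servo_line(np.array([.4855,-.0724,.30]),rate=.15)
manip.wait(.3);s=manip.state();print(s['time'],s['position'],s['force'])
h=manip.servo_line(np.array([.4855,-.0724,.27]),rate=.03,stop_force=2);s=manip.state();print(h,s['time'],s['position'],s['force'])
h=manip.servo_line(np.array([.4855,-.0724,.260]),rate=.015,stop_force=12);s=manip.state();print(h,s['time'],s['position'],s['force'])
manip.wait(.5);s=manip.state();print(s['time'],s['position'],s['force'])
E
```

```text
18.35 [ 0.48572293 -0.07233938  0.3007913 ] [-0.26306886 -0.06847341  0.3550716 ]
True 19.1333 [ 0.48531188 -0.07235139  0.27426737] [-0.12928162 -0.37622445 -0.23286961]
True 19.7083 [ 0.48525488 -0.07242614  0.26814804] [0.14229899 0.68011994 2.89771166]
20.2083 [ 0.48522719 -0.07242195  0.26819015] [1.7067928  0.10232279 2.20479875]
```

```bash
python3 - <<'E'
from h import *
z=manip.state()['position'][2]
for i in range(14):
    z-=.0005
    manip.servo_line(np.array([.4855,-.0724,z]),rate=.01);manip.wait(.15)
    f=np.mean([ (manip.wait(.02),manip.state()['force'])[1] for _ in range(5)],0);s=manip.state()
    print(round(z,4),s['time'],s['position'].round(4),f.round(2))
    if f[2]>15: break
E
```

```text
0.2677 20.6917 [ 0.4853 -0.0724  0.2681] [-1.58  0.91  5.24]
0.2672 21.175 [ 0.4853 -0.0725  0.2681] [-1.86  0.87  6.79]
0.2667 21.6583 [ 0.4853 -0.0725  0.2681] [-3.05  1.96  8.51]
0.2662 22.1417 [ 0.4853 -0.0725  0.2681] [-4.04  2.17 10.54]
0.2657 22.625 [ 0.4853 -0.0725  0.2681] [-4.76  2.96 12.46]
0.2652 23.1083 [ 0.4853 -0.0725  0.2681] [-5.26  3.3  14.73]
0.2647 23.5917 [ 0.4853 -0.0725  0.2681] [-6.16  4.44 16.1 ]
```

```bash
python3 - <<'E'
from h import *
manip.servo_line(np.array([.4842,-.0715,.2647]),rate=.005)
for i in range(5):
    manip.wait(.2);s=manip.state();print(s['time'],s['position'].round(4),s['force'].round(2))
snap('top','t6.png');snap('scene','s6.png')
a=cv2.imread('pics/s6.png')[80:330,180:400];cv2.imwrite('pics/c6.png',cv2.resize(a,None,fx=2.4,fy=2.4,interpolation=cv2.INTER_CUBIC))
d=load('t6.png');hsv=cv2.cvtColor(d['color'],cv2.COLOR_RGB2HSV);H,S,V=cv2.split(hsv)
m=((H>100)&(H<125)&(S>120)&(V>40));q=np.zeros_like(m);q[245:280,318:362]=m[245:280,318:362];v,u=np.nonzero(q);print(u.min(),u.max(),v.min(),v.max())
E
```

```text
24.2583 [ 0.4852 -0.0724  0.2681] [ 0.49 -0.95 13.2 ]
24.4583 [ 0.4852 -0.0724  0.2681] [ 1.14 -1.09 13.05]
24.6583 [ 0.4852 -0.0724  0.2681] [ 1.1  -1.2  13.19]
24.8583 [ 0.4852 -0.0724  0.2681] [ 1.15 -1.71 13.32]
25.0583 [ 0.4852 -0.0724  0.2681] [ 1.34 -0.12 12.8 ]Traceback (most recent call last):
  File "<stdin>", line 8, in <module>
    return umr_minimum(a, axis, None, out, keepdims, initial, where)
ValueError: zero-size array to reduction operation minimum which has no identity
```

View pics/c6.png

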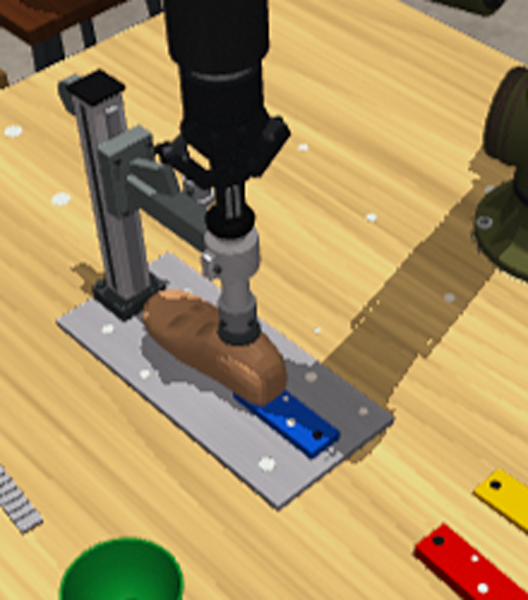

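The heel sits flush on the block, and the fingertips are on the middle of the knob. The lateral load is gone. I'll top up the push to about 16 N and hand in.

```bash
python3 - <<'E'
from h import *
manip.servo_line(np.array([.4840,-.0714,.2639]),rate=.005)
for i in range(4):
    manip.wait(.25);s=manip.state();print(s['time'],s['position'].round(4),s['force'].round(2))
if s['force'][2]>12: manip.finish_job();print('done')
E
```

```text
25.725 [ 0.4852 -0.0724  0.2681] [ 0.47 -0.27 14.77]
25.975 [ 0.4852 -0.0724  0.268 ] [ 0.41 -0.03 14.8 ]
26.225 [ 0.4852 -0.0724  0.2681] [ 0.41 -0.35 15.4 ]
26.475 [ 0.4852 -0.0724  0.2681] [ 0.8  -0.73 15.58]
the job is handed in; nothing more can be done
done
```

I laid the nearer blue block on the plate, slid it in under the raised heel and let go. I then pressed the palm knob straight down and handed the job in at 26.5 s, still holding it down at about 15 N.

- **Block placement:** after release and before pressing, it was within about 1 mm of centre and within about 1° of square. Its centre was at stand y about -0.115 (top camera) to -0.117 (wrist camera), so its front end is about 50 mm in from the back of the heel. It slid in with no contact stop, and the foot stayed about 8 mm up.
- **Press:** the fingertips stopped at z = 0.268, the height at which the heel should be flush. The push there was steady at 14.8–15.6 N with under 1 N sideways.
- **Checks that fell short:** my last top-view measurement of the block found no blue pixels, most likely because the arm hides it from above, so its position under load was only seen in the scene view. That view shows the heel on the block, still square. I could not measure the force between heel and block directly; allowing for about 3 N of carriage friction, it should be around 12 N.
- **Other items:** I saw no movement of the other blocks, the tools or the bowl in the pictures, but I did not measure them again.

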